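# Latch a sprung cast clamp open and slide the cast in

## Robot

A 6-joint arm with a two-finger parallel gripper is mounted at the origin on a cart in front of the work surface, level with it; the furniture and walls round the work are solid. World frame = base frame: x ahead of the robot, y to its left, z up, the work surface at z = 0. Lengths are in m, angles in rad, forces in N, time in s.
With the tool pointing down it reaches from about 0.3 to 0.875 m from the base axis. Payload 6.4 kg.
Tool frame: the origin (TCP) lies on the centre line of the jaws, within the pads' length; the fingertips stand 14 mm ahead of it and the grasp point (between the pads) lies 5 mm behind it; z points along the fingers, y is the line along which they close (so a half turn about z gives the same grasp; the last joint's range is limited). The gripper opens to 88 mm and grips with 3 to 60 N. Pads are 18 mm wide; open, the fingers measure 123 mm over their backs; the gripper's body (75 mm by 187 mm) begins 45 mm behind the grasp point.
Start: joints at [-1.366, 0.181, 1.607, -0, 1.354, -0.206], TCP at [0.23, -0.527, 0.253] pointing down, gripper open.
Joint ranges: [-2.99, 2.99], [-0.89, 2.07], [0.3, 2.58], [-1.14, 4.28], [0, 2.63], [-3.12, 3.12]. Speed limits (rad/s): [2.57, 2.57, 3.01, 3.14, 3.14, 3.14].

## Interface

Orientations are given as [roll, pitch, yaw] about the fixed x, y, z axes, in that order (R = Rz(yaw) Ry(pitch) Rx(roll)).
In Python, from workcell import ctrl, get_image, workorder, spot_in gives the robot as it stands. The module is installed in compiled form; this text tells all that it offers.
- The arm moves only by the tool move_arm, never from a script. Its arguments are lists of equal length, an entry for each row: "dp": the shift along the tool's x, y, z in mm, a list of three; "yaw": the turn about the tool's z in degrees. A call has 1 to 12 rows; each row shifts and turns the commanded pose from where the row before left it, along the tool's axes as they then stand; what a row does not reach is not made up. A row lasts 1/12 s, in which the tool goes at most 41.7 mm and 7.16 degrees, less where a joint would pass 70% of its speed; a pose out of reach is approached as far as the arm can. A call is refused whole if a number of a shift passes 41.7 or a number of a turn 7.16, either way. A call with a gripper value outside its range is refused whole. "hand" is the closure in counts, from 0 (fully open) to 255 (shut), set as the call begins (left out, the last holds). The fingers move at their own pace and stop on an object; the grip force is fixed at half the most. Time passes only in rows, so rows that do not move let the fingers close. It gives the time, the measured TCP pose, the force, the opening and the grip force at its end, in the units of the state.
- ctrl.get_state(): the state, without advancing time (a new reading comes with each control period).
- get_image(name): name is "scene" or "top"; returns a dict with "img" (384x512x3 uint8, red, green, blue), "z_map" (384x512 float32, m along the optical axis (not along the pixel's ray), 0 where there is no reading), "K" (3x3 intrinsics, pixels), "origin" and "orientation" of the camera in the world. Camera axes: x right, y up, looking along -z (the intrinsics and any distortion apply to the point x, -y, -z); pixel columns grow to the right and rows downward; lengths in m; the calibration is good to about 2 mm. A picture is of the moment at which its call begins.
- workorder.finish_job(): hands the job in; it is judged then, once.
Trained networks look in a picture, given as the dict that the camera call returned (one of the last four; its "shot" number tells which), for a name from the list of things; names that differ only in an ending like _2 or _b are one class to them, and where a whole thing is asked for, a point or a joint stands for the part that bears it (a point fixed in the world has none). Each returns a list of dicts, best first, with "conf" (0 to 1); they miss things now and then, are a little off and sometimes report something else, mostly with a low value. They report only what shows in the picture. A call takes as long as a camera call.
- spot_in(picture, target): "box" ([centre column, centre row, width, height] in pixels, round what is visible of it).
The state is a dict: "clock": time; "joints": joint angles; "qd": joint speeds; "tau": joint torques, N m; "tcp_pos": TCP position; "tool_rot": TCP orientation; "wrist_force": force on the tool from outside, world axes, zero at the start; "torque": the same for the moment, N m; "grip_width": finger opening in m; "gripper_force": force on a finger pad.
Only numpy, scipy, OpenCV 4.12 (cv2) and the standard library are available. Lean on these libraries where they do the work, as an engineer would, in place of code of your own. Each camera call takes 0.05 s, during which the arm holds its last target. There are 200 camera calls.

## Task

Open the cast clamp for loading: push the red tab of its sprung jaw back past the stop pin and let it go, so that the jaw springs back onto the pin and stays latched part-way open. Then push the ivory plaster cast along the loading track, without lifting or tipping it, until it rests against the back stop between the open jaws. Leave the jaw latched open and do not disturb the other things on the worktop.

Things in the scene. Friction and masses are not known exactly. Their poses are not given: they have to be found in the camera images.
- clamp: Grey cast clamp, fixed; origin on the worktop. +x: the way the jaw is pushed open (roughly away from the robot); +y: the way the cast is pushed in (roughly to the robot's left). Plate 10 mm thick (top at z 0.010): loading track x -0.062..0.062, y -0.150..-0.032; clamp bed x -0.062..0.130, y -0.036..0.044
- fixed_jaw (a point): middle of the fixed jaw's rubber face (clamp axes, at clamp x -0.037); this jaw spans clamp y -0.018..0.018, its top is 36 mm above the worktop. The moving jaw faces it: its rubber face is at clamp x = 0.003 + joint jaw, y -0.018..0.018, block top 38 mm above the worktop. Closed it blocks the track's end; latched the opening is 74 mm
- track_mouth (a point): point on the plate in the middle of the track's open end (clamp axes, at clamp x 0, y -0.138, z 0.010). Two aluminium rails, tops 10 mm above the plate, guide the cast from here along clamp +y: about 100 mm apart here, narrowing to 74 mm from clamp y -0.05 on
- jaw (a joint): travel of the sprung moving jaw along clamp +x, m: 0 closed (start), 0.034 latched on the stop pin, 0.046 hard end stop. Its spring pulls back to 0 with 5.5 N at 0, 10 N at the end; pushing takes 6 to 14 N (damped, rides over the pin). The pin snaps up once the jaw is past about 0.036, surely at 0.042 or the end stop; let go earlier, it runs back to 0
- stop_pin (a joint): how far the sprung brass stop pin (8 mm thick, at clamp x 0.068, y 0.029, top 31 mm above the worktop) is pressed down, m: 0 up, about 0.009 while the jaw's catch rides over it. Pressing it down by hand would let a latched jaw go
- push_tab (a point): point on the front face (looking along clamp -x) of the red push tab of the moving jaw, 59 mm above the worktop, mid-width, clamp axes; moves with the jaw. The tab is 40 mm wide in y, 8 mm thick, free to push between 42 and 72 mm (its top) above the worktop
- back_stop (a point): point on the face of the fixed aluminium back stop that the cast comes to rest against (clamp axes, at clamp x 0, y 0.022), 20 mm above the worktop. The stop rises 20 mm above the plate
- cast_centre (a point): middle of the ivory plaster cast, 11 mm above its underside. Horseshoe block 50 mm long (own x, -25..25) and 62 mm wide (own y), solid to 22 mm, teeth to 31 mm, 0.1 to 0.18 kg. Starts loose on the track, its rounded front (own -x) roughly along clamp +y. Its flat rear end, to be pushed, is 25 mm from this point. Fully in, the point is about 25 mm short of the back stop
- blue_cast: light blue plaster cast, 50x62x35 mm, a bystander beside the track; origin under its centre; leave it alone
- tape_roll: beige roll of tape, 69 mm across, 19 mm high, a bystander; origin under its centre
- powder_pot: white lidded pot, 74 mm across, 78 mm high, a bystander; origin under its centre
- red_bottle: small white bottle with a red cap, 34 mm across, 75 mm high, a bystander; origin under its centre
- bur_block: white block with burs standing in it, 26x62x48 mm, a bystander; origin under its centre

How it is judged:
On the way, in this order (a step that is already met when the one before it is completed fails the run):
1. the sprung jaw has been pushed back past the stop pin (value of joint jaw above 0.037 m).
2. the jaw has been let go and stands latched on the stop pin, touched by nothing of the robot (value of joint jaw between 0.031 and 0.0365 m and contact force between each of the fingers, the arm and jaw below 0.1 N), for 0.2 s.
At the end, for the whole second after the job is handed in: the jaw stands latched on its stop pin (travel 31 to 36.5 mm); the ivory cast lies flat on the plate between the jaws, within 5 mm of full contact with the back stop, within 11 mm of the track's middle, and at rest (value of joint jaw between 0.031 and 0.0365 m and y of cast_centre in the frame of clamp between -0.008 and 0.002 m and x of cast_centre in the frame of clamp between -0.011 and 0.011 m and z of cast_centre in the frame of clamp below 0.025 m and angle between cast_centre's own z axis and vertical below 0.1 rad and linear speed of plaster_cast below 0.02 m/s); the robot touches nothing.
It fails at once if the ivory cast is lifted off the plate or tipped (z of cast_centre in the frame of clamp above 0.029 m or angle between cast_centre's own z axis and vertical above 0.3 rad).
It fails at once if a bystander is moved more than 15 mm (distance of any of blue_cast, tape_roll, powder_pot, red_bottle, bur_block from where it was at the start of the episode above 0.015 m).
It also fails if it takes over 51 s, if anything falls off the work surface, if the arm or the gripper's body presses on something with over 40 N, if the wrist force passes 120 N, or if a joint passes its speed limit or range.

## Working session

There is one attempt and no reset: what is moved stays moved. The work goes in short steps, Python scripts to look and compute and a tool call to move; the robot and the scene stay as the last step left them, time stands still between calls to the robot, and variables do not carry over. Pictures are saved under pics/ and viewed, at most 10 in all, crops included, and the job is handed in when it is done.

Besides the shell and the picture viewer there is one more tool, called after ">>>" as name(argument=value, ...) on one line, values as JSON. move_arm: Moves the arm, as the interface text tells. Its arguments: {"type":"object","properties":{"dp":{"type":"array","items":{"type":"array","items":{"type":"number"}}},"yaw":{"type":"array","items":{"type":"number"}},"hand":{"type":"number"}},"required":["dp","yaw"]}

```bash
mkdir -p pics; cat > h.py <<'E'
import numpy as np, cv2
from workcell import ctrl, get_image, workorder, spot_in
from scipy.spatial.transform import Rotation as R
def rot(o):
    o=np.array(o,float)
    return o if o.shape==(3,3) else (R.from_euler('xyz',o).as_matrix() if o.size==3 else R.from_quat(o).as_matrix())
def cloud(d):
    z=d['z_map'];K=np.array(d['K']);v,u=np.mgrid[:z.shape[0],:z.shape[1]]
    p=np.stack([(u-K[0,2])/K[0,0]*z,-(v-K[1,2])/K[1,1]*z,-z],-1)
    return p@rot(d['orientation']).T+np.array(d['origin'])
E
python3 - <<'E'
from h import *
s=ctrl.get_state();print({k:np.round(v,3) for k,v in s.items()})
ims=[]
for n in ('scene','top'):
    d=get_image(n);P=cloud(d);np.savez(n,P=P,img=d['img'])
    print(n,[k for k in d],d['origin'],np.round(d['orientation'],3),np.round(d['K'],1).tolist())
    im=cv2.cvtColor(d['img'],cv2.COLOR_RGB2BGR)
    for t in ['clamp','jaw','stop_pin','push_tab','cast_centre','blue_cast','tape_roll','powder_pot','red_bottle','bur_block']:
        for r in spot_in(d,t)[:1]:
            c,w,wd,h=r['box'];a=P[int(w-h/4):int(w+h/4)+1,int(c-wd/4):int(c+wd/4)+1].reshape(-1,3)
            print(n,t,round(r['conf'],2),np.round(r['box']),np.round(np.median(a,0),3))
    cv2.imwrite(f'pics/{n}0.png',cv2.resize(im,(800,600),interpolation=cv2.INTER_CUBIC))
E
```

```text
{'clock': np.float64(0.0), 'joints': array([-1.366,  0.182,  1.608, -0.   ,  1.354, -0.206]), 'qd': array([-0.002, -0.001,  0.   ,  0.001,  0.001, -0.   ]), 'tau': array([-2.0000e-03, -4.3388e+01, -3.4185e+01,  7.0000e-02,  3.9000e-02,
       -0.0000e+00]), 'tcp_pos': array([ 0.23 , -0.527,  0.252]), 'tool_rot': array([-3.14 , -0.   ,  0.411]), 'wrist_force': array([0.309, 0.085, 0.671]), 'torque': array([ 0.02 , -0.047,  0.005]), 'gripper_force': np.float64(0.0), 'grip_width': np.float64(0.088)}
scene ['img', 'z_map', 'K', 'origin', 'orientation', 'shot'] [0.38778449 0.43845088 0.72448225] [ 0.709  0.014 -2.692] [[409.3, 0.0, 253.0], [0.0, 409.3, 187.2], [0.0, 0.0, 1.0]]
scene clamp 0.88 [302. 223. 118.  86.] [ 0.523 -0.049  0.012]
scene jaw 0.58 [286. 222.  34.  26.] [ 0.553 -0.031  0.032]
scene push_tab 0.83 [286. 222.  34.  30.] [ 0.553 -0.031  0.031]
scene cast_centre 0.85 [328. 201.  34.  32.] [ 0.495 -0.135  0.031]
scene blue_cast 0.87 [280. 177.  30.  22.] [ 0.617 -0.164  0.025]
scene tape_roll 0.67 [287. 275.  36.  34.] [0.509 0.06  0.001]
scene powder_pot 0.9 [149. 217.  44
[... 202 characters left out ...]
ntation', 'shot'] [ 0.48205955 -0.0307224   1.08242704] [ 0.145 -0.018 -1.56 ] [[476.5, 0.0, 253.4], [0.0, 476.5, 186.1], [0.0, 0.0, 1.0]]
top clamp 0.9 [270. 234.  92.  97.] [ 0.531 -0.085  0.011]
top jaw 0.98 [246. 227.  23.  36.] [ 0.546 -0.033  0.032]
top push_tab 0.98 [249. 226.  23.  32.] [ 0.547 -0.037  0.032]
top cast_centre 0.73 [288. 256.  25.  26.] [ 0.484 -0.127  0.013]
top blue_cast 0.86 [301. 197.  28.  24.] [ 0.616 -0.156  0.005]
top tape_roll 0.88 [201. 244.  32.  34.] [0.51  0.068 0.001]
top powder_pot 0.59 [197. 110.  37.  35.] [0.797 0.078 0.078]
top red_bottle 0.64 [284. 127.  15.  17.] [ 0.763 -0.112  0.06 ]
top bur_block 0.92 [325. 130.  27.  16.] [ 0.77  -0.212  0.019]
```

View pics/scene0.png

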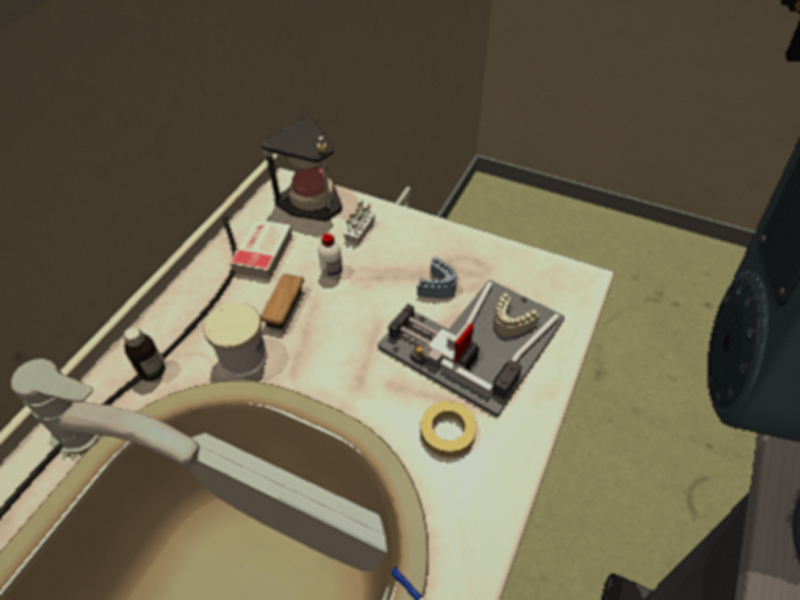

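```bash
python3 - <<'E'
from h import *
# top-down height raster + color raster, 1px = 0.5mm, x up, y left, from both
A=np.load('top.npz');B=np.load('scene.npz')
im=np.zeros((600,800,3),np.uint8)
def ras(D,scale,x0,y0,W,H):
    P=D['P'].reshape(-1,3);C=D['img'].reshape(-1,3)[:,::-1];o=np.zeros((H,W,3),np.uint8)
    i=np.argsort(P[:,2]);P=P[i];C=C[i]
    for p,c in zip(P,C):
        r=int(H-(p[0]-x0)*scale);k=int(W-(p[1]-y0)*scale)
        if 0<=r<H and 0<=k<W and p[2]<.12: o[max(r-1,0):r+2,max(k-1,0):k+2]=c
    return o
r=[ras(D,1600,.40,-.22,400,600) for D in(A,B)]
r=np.hstack(r)
cv2.imwrite('pics/ras.png',r)
# plate-level, fit
P=np.concatenate([A['P'].reshape(-1,3),B['P'].reshape(-1,3)])
C=np.concatenate([A['img'].reshape(-1,3),B['img'].reshape(-1,3)]).astype(int)
near=(abs(P[:,0]-.53)<.13)&(abs(P[:,1]+.07)<.14)
red=near&(C[:,0]>1.7*C[:,1])&(C[:,0]>90)&(P[:,2]>.035)
print('red',red.sum(),np.round(P[red].min(0),3),np.round(P[red].max(0),3),np.round(P[red].mean(0),3))
rt=red&(P[:,2]>.068);print('redtop',np.round(cv2.minAreaRect((P[rt][:,:2]*1000).astype(np.float32)),1) if 0 else cv2.minAreaRect((P[rt][:,:2]*1000).astype(np.float32)))
for D in(A,B):
    q=D['P'].reshape(-1,3);m=(abs(q[:,0]-.53)<.13)&(abs(q[:,1]+.07)<.14)&(q[:,2]>.006)&(q[:,2]<.014)
    print('plate',m.sum(),cv2.minAreaRect((q[m][:,:2]*1000).astype(np.float32)),np.median(q[m][:,2]))
E
```

```text
red 111 [ 0.524 -0.056  0.067] [ 0.657 -0.018  0.601] [ 0.539 -0.038  0.11 ]
redtop ((590.186767578125, -49.18634796142578), (37.684871673583984, 130.67401123046875), 78.30757141113281)
plate 3846 ((540.8412475585938, -71.9742431640625), (233.54847717285156, 272.022216796875), 1.2134286165237427) 0.010163079999873204
plate 3119 ((549.1873168945312, -65.1749267578125), (252.22947692871094, 206.70069885253906), 80.709716796875) 0.00966148816690926
```

View pics/ras.png

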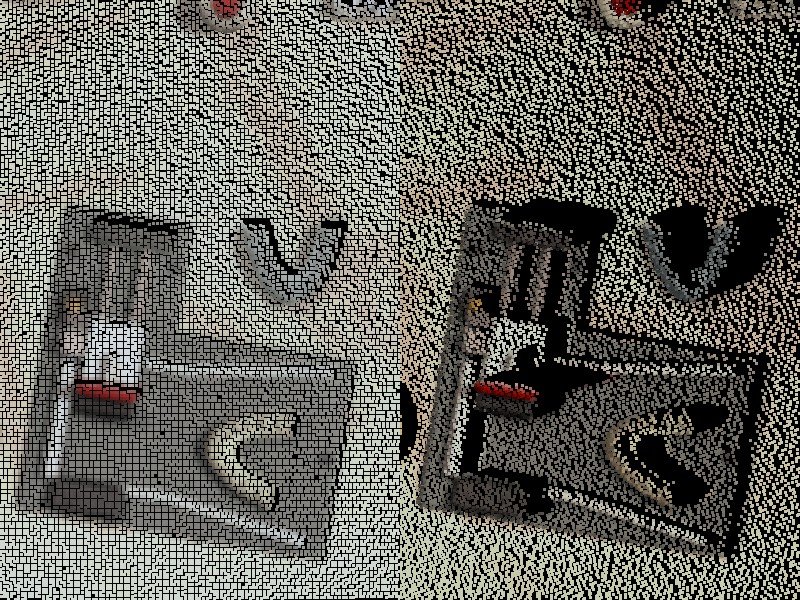

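The scene shows the clamp with the red tab at about (463,340) and the ivory cast on the track at about (515,315) with its front toward the jaws. The raster shows the clamp turned by about -9°. Next I fit both poses.

```bash
cat >> h.py <<'E'
from scipy.optimize import minimize
def toclamp(P,c): 
    q=np.array(P)[...,:2]-c[:2];k,s=np.cos(c[2]),np.sin(c[2])
    return np.stack([q[...,0]*k+q[...,1]*s,-q[...,0]*s+q[...,1]*k],-1)
def fitclamp(P):
    m=(abs(P[:,0]-.53)<.15)&(abs(P[:,1]+.08)<.15)&(P[:,2]<.09);P=P[m]
    lab=np.where(P[:,2]>.006,1,-1)
    far=(P[:,1]<-.12)&(P[:,0]>.57);far|=(P[:,1]>.03);lab=lab[~far];P=P[~far]
    def f(c):
        q=toclamp(P,c);x,y=q.T
        d1=np.minimum(np.minimum(x+.062,.062-x),np.minimum(y+.15,-.032-y))
        d2=np.minimum(np.minimum(x+.062,.13-x),np.minimum(y+.036,.044-y))
        return -np.mean(lab*np.tanh(np.maximum(d1,d2)/.002))
    best=min((minimize(f,[x,y,-.16],method='Nelder-Mead',options=dict(initial_simplex=np.array([[x,y,-.16],[x+.01,y,-.16],[x,y+.01,-.16],[x,y,-.1]]))) for x in(.51,.525) for y in(-.04,-.03)),key=lambda r:r.fun)
    return best.x,best.fun
E
python3 - <<'E'
from h import *
for n in('top','scene'):
    D=np.load(n+'.npz');P=D['P'].reshape(-1,3);C=D['img'].reshape(-1,3).astype(int)
    c,f=fitclamp(P);print(n,np.round(c,4),round(f,3))
    c=np.array(c)
    if n=='top': c0=c
    for nm,cc in((n,c),('topclamp',c0)):
        q=toclamp(P,cc);x,y=q.T;z=P[:,2]
        red=(C[:,0]>1.7*C[:,1])&(C[:,0]>90)&(abs(x)<.06)&(abs(y)<.05)&(z<.09)&(z>.03)
        print('red',red.sum(),np.round(np.percentile(q[red],[3,50,97],axis=0),4).tolist(),np.round(np.percentile(z[red],[3,97]),3))
        m=(abs(x)<.05)&(y>-.15)&(y<-.04)&(z>.018)&(z<.05)
        # exclude rails: sat/ivory color
        m&=(C[:,0]-C[:,2]>25)
        pts=q[m];print('cast',m.sum(),np.round(np.percentile(pts,[0,2,50,98,100],axis=0),4).tolist(),np.round(np.percentile(z[m],[5,95]),3),cv2.minAreaRect((pts*1000).astype(np.float32)))
        m=(y>.015)&(y<.032)&(abs(x)<.03)&(z>.02)&(z<.035)
        print('stop',np.round(np.percentile(y[m],[5,50,95]),4))
E
```

```text
top [ 0.5105 -0.0342 -0.1637] -0.96
red 56 [[0.0164, -0.0161], [0.0193, 0.0011], [0.0226, 0.0172]] [0.068 0.076]
cast 76 [[-0.0318, -0.1149], [-0.0249, -0.1134], [0.0011, -0.0824], [0.0197, -0.0699], [0.0214, -0.0697]] [0.031 0.043] ((-2.3393630981445312, -90.821533203125), (43.17835998535156, 53.279144287109375), 81.69820404052734)
stop [0.0218 0.0262 0.0306]
red 56 [[0.0164, -0.0161], [0.0193, 0.0011], [0.0226, 0.0172]] [0.068 0.076]
cast 76 [[-0.0318, -0.1149], [-0.0249, -0.1134], [0.0011, -0.0824], [0.0197, -0.0699], [0.0214, -0.0697]] [0.031 0.043] ((-2.3393630981445312, -90.821533203125), (43.17835998535156, 53.279144287109375), 81.69820404052734)
stop [0.0218 0.0262 0.0306]
scene [ 0.5131 -0.0362 -0.1624] -0.95
red 47 [[0.015, -0.0147], [0.0175, 0.0021], [0.0203, 0.0193]] [0.069 0.073]
cast 300 [[-0.0366, -0.1159], [-0.0339, -0.1119], [-0.0067, -0.086], [0.0209, -0.0656], [0.0409, -0.0442]] [0.025 0.04 ] ((2.092447280883789, -77.12588500976562), (84.32550811767578, 58.29366683959961), 74.35099792480469)
stop [0.018  0.0276 0.0318]
red 47 [[0.018, -0.0163], [0.0204, 0.0006], [0.0232, 0.0178]] [0.069 0.073]
cast 300 [[-0.0336, -0.1174], [-0.0309, -0.1134], [-0.0037, -0.0876], [0.024, -0.0672], [0.0439, -0.0457]] [0.025 0.04 ] ((5.111284255981445, -78.675048828125), (84.32551574707031, 58.29366683959961), 74.42207336425781)
stop [0.0172 0.0279 0.0312]
```

>>> move_arm(dp=[[0,0,0],[0,0,0],[0,0,0],[0,0,0],[0,0,0],[12.7,-38,0],[12.7,-38,0],[12.7,-38,0],[12.7,-38,0],[12.7,-38,0],[12.7,-38,0],[12.7,-38,0]], yaw=[6.58,6.58,6.58,6.58,6.58,0,0,0,0,0,0,0], hand=255)

```text
clock: 2.1
tcp_pos: [0.3611, -0.2775, 0.2529]
tool_rot: [3.141, -0.001, -0.164]
wrist_force: [1.3, 0.1, -0.1]
grip_width: 0.0103
gripper_force: 0.0
```

>>> move_arm(dp=[[12.7,-38,0],[12.7,-38,0],[12.7,-38,0],[12.7,-38,0],[12.7,-38,0],[12.7,-38,0],[12.7,-38,0],[0,0,30],[0,0,30],[0,0,30],[0,0,30],[0,0,0]], yaw=[0,0,0,0,0,0,0,0,0,0,0,0])

```text
clock: 3.1
tcp_pos: [0.4876, -0.0298, 0.1273]
tool_rot: [-3.14, 0.01, -0.163]
wrist_force: [-0.6, 1.0, -0.4]
grip_width: 0.0004
gripper_force: 0.0
```

>>> move_arm(dp=[[0,0,20],[0,0,20],[0,0,15],[0,0,10],[0,0,0],[0,0,0]], yaw=[0,0,0,0,0,0])

```text
clock: 3.6
tcp_pos: [0.4921, -0.0314, 0.0685]
tool_rot: [3.142, -0.0, -0.164]
wrist_force: [-0.6, -0.7, 0.2]
grip_width: 0.0003
gripper_force: 0.0
```

```bash
python3 - <<'E'
from h import *
s=ctrl.get_state();c=np.array([.512,-.035,-.163]);print(s['tcp_pos'],toclamp(s['tcp_pos'],c),s['wrist_force'])
o=[cv2.cvtColor(get_image(n)['img'],cv2.COLOR_RGB2BGR) for n in('scene','top')]
a=cv2.resize(o[0][130:300,220:370],(400,453),interpolation=3);b=cv2.resize(o[1][150:320,190:340],(400,453),interpolation=3)
cv2.imwrite('pics/p2.png',np.hstack([a,b]))
E
```

```text
[ 0.49210383 -0.03137677  0.06853934] [-0.02022042  0.00034647] [-0.55926157 -0.66649971  0.24514754]
```

View pics/p2.png

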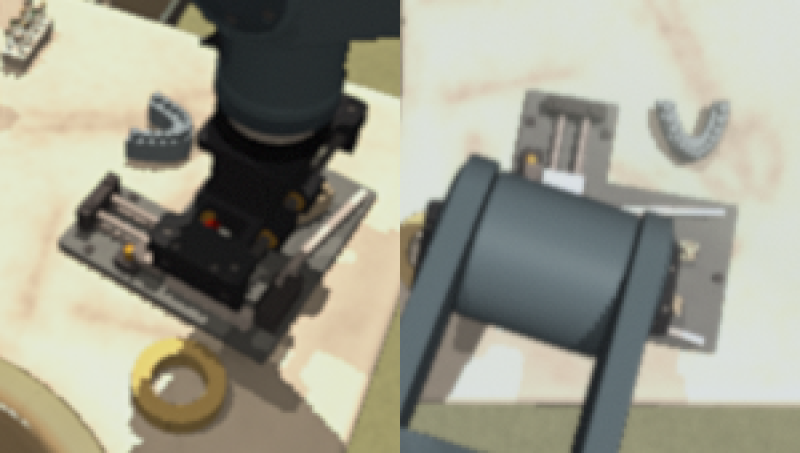

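The left view shows the closed gripper just in front of the red tab, visible at about (210,222). Nothing else is touched. Now the push.

>>> move_arm(dp=[[8,0,0],[8,0,0],[5,0,0],[5,0,0],[5,0,0],[5,0,0],[5,0,0],[5,0,0],[5,0,0],[5,0,0],[0,0,0],[0,0,0]], yaw=[0,0,0,0,0,0,0,0,0,0,0,0])

```text
clock: 4.7
tcp_pos: [0.5464, -0.0401, 0.0672]
tool_rot: [-3.141, 0.002, -0.163]
wrist_force: [-0.7, -0.3, -1.0]
grip_width: 0.0004
gripper_force: 0.6
```

```bash
python3 - <<'E'
from h import *
d=get_image('scene');s=ctrl.get_state();print(s['wrist_force'],s['tcp_pos'])
o=cv2.cvtColor(d['img'],cv2.COLOR_RGB2BGR)
cv2.imwrite('pics/p3.png',cv2.resize(o[180:270,230:350],(800,600),interpolation=3))
P=cloud(d);C=d['img'].astype(int);q=toclamp(P,[.512,-.035,-.163])
red=(C[...,0]>1.7*C[...,1])&(C[...,0]>90)&(abs(q[...,0]-.03)<.06)&(abs(q[...,1])<.05)
print(red.sum(),np.round(np.c_[q[red],P[red][:,2]],3)[:12])
E
```

```text
[-0.13168802  0.2972012  -0.00560427] [ 0.5468032  -0.04020175  0.06731071]
0 []
```

View pics/p3.png

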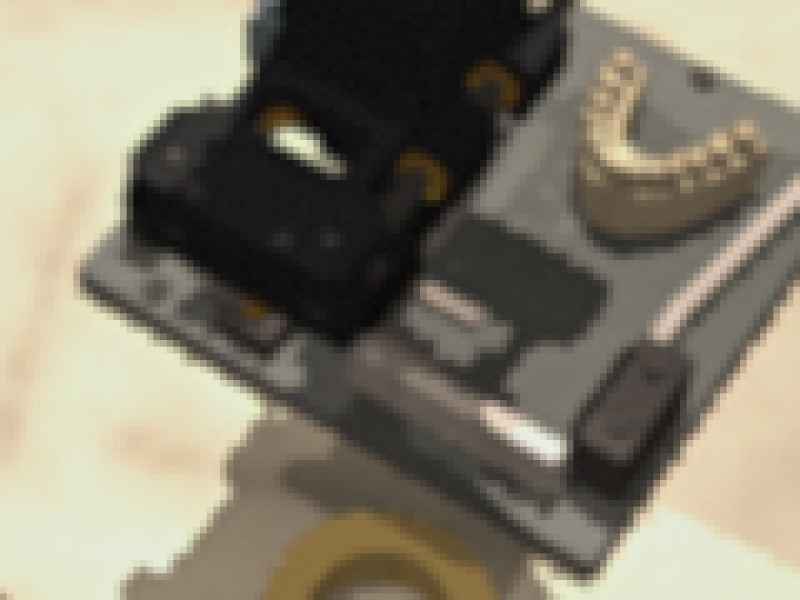

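>>> move_arm(dp=[[3,0,0],[3,0,0],[3,0,0],[3,0,0]], yaw=[0,0,0,0])

```text
clock: 5.08
tcp_pos: [0.5567, -0.0418, 0.0673]
tool_rot: [-3.142, 0.006, -0.163]
wrist_force: [-9.8, 0.7, 7.3]
grip_width: 0.0007
gripper_force: 5.4
```

>>> move_arm(dp=[[2,0,0],[2,0,0],[0,0,0]], yaw=[0,0,0])

```text
clock: 5.33
tcp_pos: [0.5609, -0.0426, 0.0673]
tool_rot: [-3.142, 0.005, -0.163]
wrist_force: [-10.0, -0.2, 6.9]
grip_width: 0.0005
gripper_force: 4.9
```

>>> move_arm(dp=[[-5,0,0],[-5,0,0],[-8,0,0],[-15,0,0],[-20,0,0],[-20,0,0],[0,0,-30],[0,0,-40],[0,0,-40],[-40,0,0],[-40,0,0],[-40,0,0]], yaw=[0,0,0,0,0,0,0,0,0,0,0,0])

```text
clock: 6.33
tcp_pos: [0.3723, -0.0117, 0.1788]
tool_rot: [3.141, -0.004, -0.163]
wrist_force: [-0.8, 0.2, 0.5]
grip_width: 0.0006
gripper_force: 0.0
```

```bash
python3 - <<'E'
from h import *
d=get_image('scene');s=ctrl.get_state();print(s['wrist_force'],s['tcp_pos'])
o=cv2.cvtColor(d['img'],cv2.COLOR_RGB2BGR)
cv2.imwrite('pics/p4.png',cv2.resize(o[170:275,230:370],(800,600),interpolation=3))
P=cloud(d);C=d['img'].astype(int);c=[.512,-.035,-.163];q=toclamp(P,c);z=P[...,2]
red=(C[...,0]>1.7*C[...,1])&(C[...,0]>90)&(abs(q[...,0]-.03)<.06)&(abs(q[...,1])<.05)&(z<.09)&(z>.03)
print(red.sum(),np.round(np.percentile(q[red],[3,50,97],axis=0),4).tolist(),spot_in(d,'cast_centre')[:1])
m=(abs(q[...,0])<.045)&(q[...,1]>-.15)&(q[...,1]<-.05)&(z>.026)&(z<.045)&(C[...,0]-C[...,2]>20)
p=q[m];print(m.sum(),np.round(np.percentile(p,[1,5,50,95,99],axis=0),4).tolist());np.save('cast.npy',np.c_[p,z[m]])
E
```

```text
[-4.58158559  3.41033984 -2.55418194] [ 0.36335124 -0.00845294  0.17566432]
50 [[0.0495, -0.0161], [0.0519, 0.0013], [0.0551, 0.0178]] [{'box': [329.3, 200.8, 31.8, 29.6], 'conf': 0.82}]
296 [[-0.0341, -0.115], [-0.0311, -0.11], [-0.0062, -0.085], [0.018, -0.0678], [0.0219, -0.0657]]
```

View pics/p4.png

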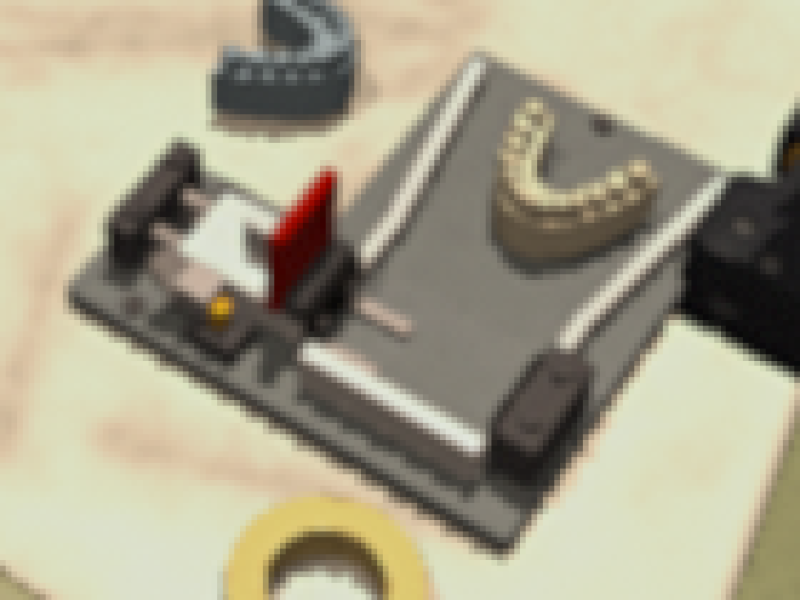

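The picture shows the jaw latched: red tab at (305,240) behind the pin at (222,308), travel about 33.5 mm. The cast is still on the track at about (575,190). Next I move behind it.

>>> move_arm(dp=[[24.5,25.8,0],[24.5,25.8,0],[24.5,25.8,0],[24.5,25.8,0],[24.5,25.8,0],[24.5,25.8,0],[0,0,0],[0,0,0],[0,0,0],[0,0,0],[0,0,0],[0,0,0]], yaw=[0,0,0,0,0,0,-6.92,-6.92,-6.92,-6.92,-6.92,-6.92], hand=185)

```text
clock: 7.43
tcp_pos: [0.4932, -0.1888, 0.178]
tool_rot: [3.14, -0.001, 0.567]
wrist_force: [0.1, 0.2, 0.1]
grip_width: 0.0246
gripper_force: 0.0
```

>>> move_arm(dp=[[0,0,0],[0,0,0],[0,0,0],[0,0,0],[0,0,0],[0,0,0],[0,0,0],[0,0,0],[0,0,0]], yaw=[-6.92,-6.92,-6.92,-6.92,-6.92,-6.92,-6.92,0,0])

```text
clock: 8.18
tcp_pos: [0.4928, -0.1886, 0.178]
tool_rot: [3.14, 0.0, 1.403]
wrist_force: [-0.3, 0.3, -0.1]
grip_width: 0.0241
gripper_force: 0.0
```

```bash
python3 - <<'E'
from h import *
s=ctrl.get_state();print(s['wrist_force'],s['tcp_pos'],s['tool_rot'],s['grip_width'],toclamp(s['tcp_pos'],np.array([.512,-.035,-.163])))
E
```

```text
[-0.27330229  0.2566523  -0.0836857 ] [ 0.49281532 -0.18855919  0.17795873] [3.14031371e+00 4.26914877e-04 1.40300062e+00] 0.02411320657148147 [ 0.00598907 -0.15463702]
```

>>> move_arm(dp=[[-2,-10,25],[0,0,30],[0,0,30],[0,0,25],[0,0,20],[0,0,10],[0,0,6],[0,0,0],[0,0,0]], yaw=[0,0,0,0,0,0,0,0,0])

```text
clock: 8.93
tcp_pos: [0.4826, -0.1889, 0.0325]
tool_rot: [3.14, 0.001, 1.406]
wrist_force: [-0.5, -0.2, 0.2]
grip_width: 0.024
gripper_force: 0.0
```

```bash
python3 - <<'E'
from h import *
d=get_image('scene');s=ctrl.get_state();print(s['wrist_force'],s['tcp_pos'],toclamp(s['tcp_pos'],np.array([.512,-.035,-.163])))
o=cv2.cvtColor(d['img'],cv2.COLOR_RGB2BGR)
cv2.imwrite('pics/p5.png',cv2.resize(o[150:270,240:400],(800,600),interpolation=3))
E
```

```text
[ 0.97094728  0.35472477 -0.26812976] [ 0.4828805  -0.18913843  0.03291494] [-0.00372006 -0.1568208 ]
```

View pics/p5.png

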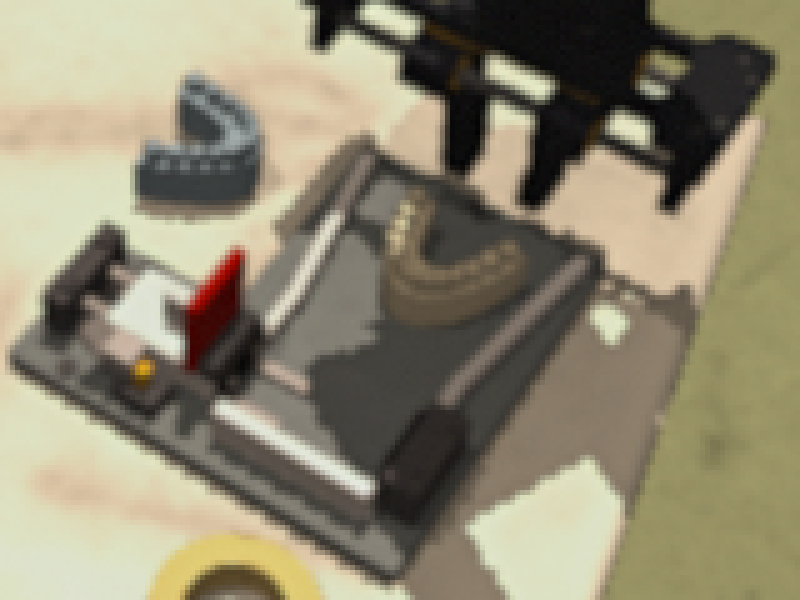

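The fingers stand behind the cast at about (465,170) and (535,200), aligned with its two legs. The jaw is still latched. Before passing near the tab I check the height of the gripper's hanging parts.

```bash
python3 - <<'E'
from h import *
d=get_image('scene');s=ctrl.get_state();P=cloud(d).reshape(-1,3);C=d['img'].reshape(-1,3).astype(int);t=s['tcp_pos']
q=toclamp(P,np.array([.512,-.035,-.163]));r=q-toclamp(t,np.array([.512,-.035,-.163]))
m=(C.max(1)<60)&(abs(r[:,0])<.12)&(abs(r[:,1])<.06)&(P[:,2]>.012)&(P[:,2]<.2)
for a in np.arange(-.11,.11,.01):
    k=m&(r[:,0]>=a)&(r[:,0]<a+.01)
    if k.sum():print(round(a,2),k.sum(),'zmin',np.round(np.percentile(P[k,2],[2]),3),'y',np.round(np.percentile(r[k,1],[3,97]),3))
E
```

```text
-0.1 19 zmin [0.123] y [-0.026  0.03 ]
-0.09 160 zmin [0.097] y [-0.027  0.036]
-0.08 156 zmin [0.099] y [-0.029  0.036]
-0.07 101 zmin [0.099] y [-0.026  0.033]
-0.06 45 zmin [0.098] y [-0.02   0.025]
-0.05 108 zmin [0.097] y [-0.019  0.029]
-0.04 376 zmin [0.092] y [-0.023  0.035]
-0.03 246 zmin [0.039] y [0.007 0.035]
-0.02 162 zmin [0.028] y [0.008 0.036]
-0.01 116 zmin [0.101] y [0.022 0.039]
-0.0 121 zmin [0.013] y [0.021 0.038]
0.01 179 zmin [0.027] y [-0.001  0.036]
0.02 182 zmin [0.029] y [0.002 0.035]
0.03 105 zmin [0.095] y [-0.014  0.035]
0.04 58 zmin [0.103] y [-0.019  0.033]
0.05 35 zmin [0.1] y [-0.02   0.026]
0.06 95 zmin [0.099] y [-0.025  0.033]
0.07 137 zmin [0.097] y [-0.028  0.034]
0.08 131 zmin [0.092] y [-0.029  0.035]
0.09 19 zmin [0.014] y [-0.026  0.057]
```

>>> move_arm(dp=[[10,0,0],[10,0,0],[6,0,0],[6,0,0],[6,0,0],[6,0,0],[6,0,0],[6,0,0],[6,0,0],[6,0,0],[6,0,0],[0,0,0]], yaw=[0,0,0,0,0,0,0,0,0,0,0,0])

```text
clock: 10.03
tcp_pos: [0.4939, -0.1142, 0.0315]
tool_rot: [-3.141, -0.001, 1.407]
wrist_force: [0.3, -0.2, 0.2]
grip_width: 0.0238
gripper_force: 0.0
```

```bash
python3 - <<'E'
from h import *
d=get_image('scene');s=ctrl.get_state();print(s['wrist_force'],s['tcp_pos'],toclamp(s['tcp_pos'],np.array([.512,-.035,-.163])))
o=cv2.cvtColor(d['img'],cv2.COLOR_RGB2BGR)
cv2.imwrite('pics/p6.png',cv2.resize(o[150:270,240:400],(800,600),interpolation=3))
E
```

```text
[ 0.50566808 -0.61170777 -0.95879024] [ 0.49373961 -0.11451249  0.03144856] [-0.00511513 -0.08142183]
```

View pics/p6.png

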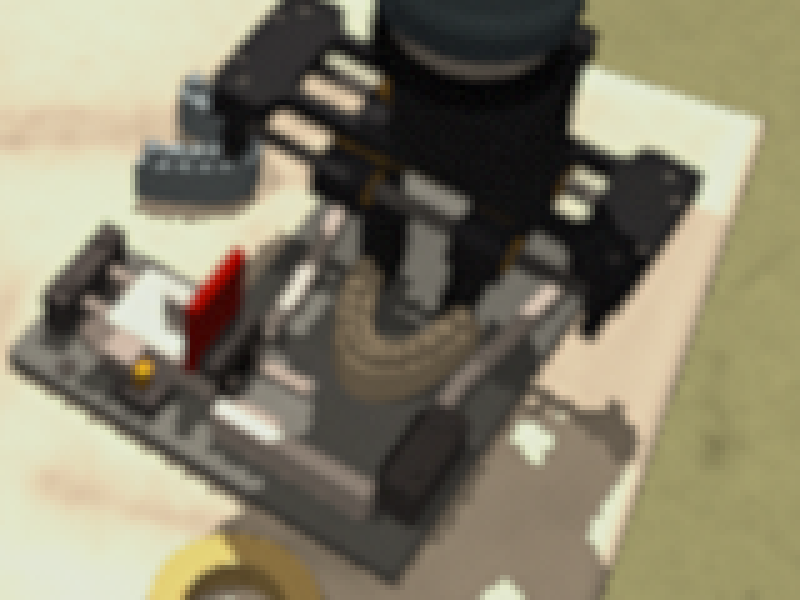

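The cast moves ahead squarely, with its front at about (390,395) and close to the near rail. I continue slowly with a slight drift toward the middle.

>>> move_arm(dp=[[4,0.6,0],[4,0.6,0],[4,0.6,0],[4,0.6,0],[4,0.6,0],[4,0.6,0],[4,0.6,0],[4,0,0],[0,0,0]], yaw=[0,0,0,0,0,0,0,0,0])

```text
clock: 10.83
tcp_pos: [0.5035, -0.0838, 0.0317]
tool_rot: [3.142, -0.0, 1.407]
wrist_force: [-0.2, -0.2, 0.7]
grip_width: 0.0242
gripper_force: 0.0
```

>>> move_arm(dp=[[2,0,0],[2,0,0],[2,0,0],[0,0,0]], yaw=[0,0,0,0])

```text
clock: 11.17
tcp_pos: [0.5044, -0.0784, 0.0318]
tool_rot: [3.142, -0.0, 1.407]
wrist_force: [0.3, 1.2, -0.6]
grip_width: 0.0242
gripper_force: 0.0
```

```bash
python3 - <<'E'
from h import *
d=get_image('scene');s=ctrl.get_state();print(s['wrist_force'],s['tcp_pos'],toclamp(s['tcp_pos'],np.array([.512,-.035,-.163])))
o=cv2.cvtColor(d['img'],cv2.COLOR_RGB2BGR)
cv2.imwrite('pics/p7.png',cv2.resize(o[170:275,230:370],(800,600),interpolation=3))
E
```

```text
[-0.26826547  0.018905    0.05050077] [ 0.50434497 -0.07852413  0.03173339] [-0.00049051 -0.04418947]
```

View pics/p7.png

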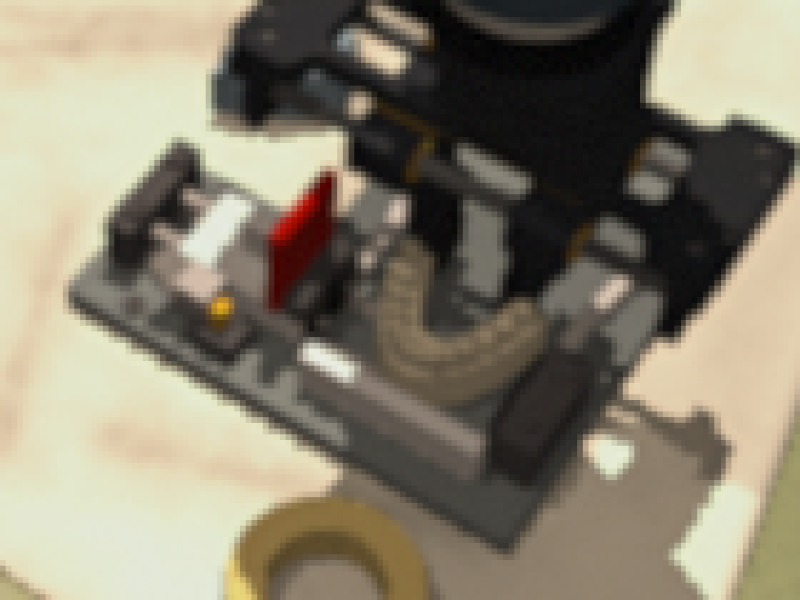

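The cast's front at (440,385) is between the jaws and a few mm short of the back stop. I creep on until force appears.

>>> move_arm(dp=[[1.5,0,0],[1.5,0,0],[1.5,0,0],[0,0,0]], yaw=[0,0,0,0])

```text
clock: 11.55
tcp_pos: [0.5051, -0.074, 0.0317]
tool_rot: [3.142, -0.0, 1.407]
wrist_force: [-0.1, 0.5, -0.5]
grip_width: 0.024
gripper_force: 0.0
```

>>> move_arm(dp=[[1,0,0],[1,0,0],[0,0,0]], yaw=[0,0,0])

```text
clock: 11.8
tcp_pos: [0.5054, -0.0726, 0.0318]
tool_rot: [3.141, 0.001, 1.407]
wrist_force: [-1.2, -3.6, -1.1]
grip_width: 0.0241
gripper_force: 1.7
```

>>> move_arm(dp=[[0.8,0,0],[0.8,0,0],[0,0,0]], yaw=[0,0,0])

```text
clock: 12.05
tcp_pos: [0.5056, -0.0724, 0.0319]
tool_rot: [3.141, 0.003, 1.407]
wrist_force: [-2.2, -10.3, 0.5]
grip_width: 0.0242
gripper_force: 5.3
```

Firmly against the stop: the force rises without travel. I back off straight, raise and check.

>>> move_arm(dp=[[-3,0,0],[-5,0,0],[-10,0,0],[-20,0,0],[-40,0,0],[-40,0,0],[0,0,-30],[0,0,-40],[0,0,-40],[-20,0,0],[0,0,0],[0,0,0]], yaw=[0,0,0,0,0,0,0,0,0,0,0,0])

```text
clock: 13.05
tcp_pos: [0.4828, -0.2075, 0.1419]
tool_rot: [3.141, -0.0, 1.405]
wrist_force: [-0.1, -0.7, -0.8]
grip_width: 0.0245
gripper_force: 0.0
```

```bash
python3 - <<'E'
from h import *
d=get_image('scene');s=ctrl.get_state();print(s['wrist_force'],s['tcp_pos'])
o=cv2.cvtColor(d['img'],cv2.COLOR_RGB2BGR)
cv2.imwrite('pics/p8.png',cv2.resize(o[170:275,230:370],(800,600),interpolation=3))
P=cloud(d);C=d['img'].astype(int);q=toclamp(P,np.array([.512,-.035,-.163]));z=P[...,2]
red=(C[...,0]>1.7*C[...,1])&(C[...,0]>90)&(abs(q[...,0]-.03)<.06)&(abs(q[...,1])<.05)&(z<.09)&(z>.03)
print(np.round(np.percentile(q[red],[3,50,97],axis=0),4).tolist())
m=(abs(q[...,0])<.036)&(q[...,1]>-.04)&(q[...,1]<.03)&(z>.033)&(z<.05)&(C[...,0]-C[...,2]>20)
print(np.round(np.percentile(q[m],[1,5,50,95,99],axis=0),4).tolist())
E
```

```text
[-0.67139897  0.92906412  0.01759511] [ 0.48229438 -0.20651711  0.14079997]
[[0.0496, -0.0162], [0.0521, 0.0017], [0.055, 0.0179]]
[[-0.0271, -0.0239], [-0.0257, -0.0213], [-0.0048, 0.0021], [0.0227, 0.0194], [0.0251, 0.021]]
```

View pics/p8.png

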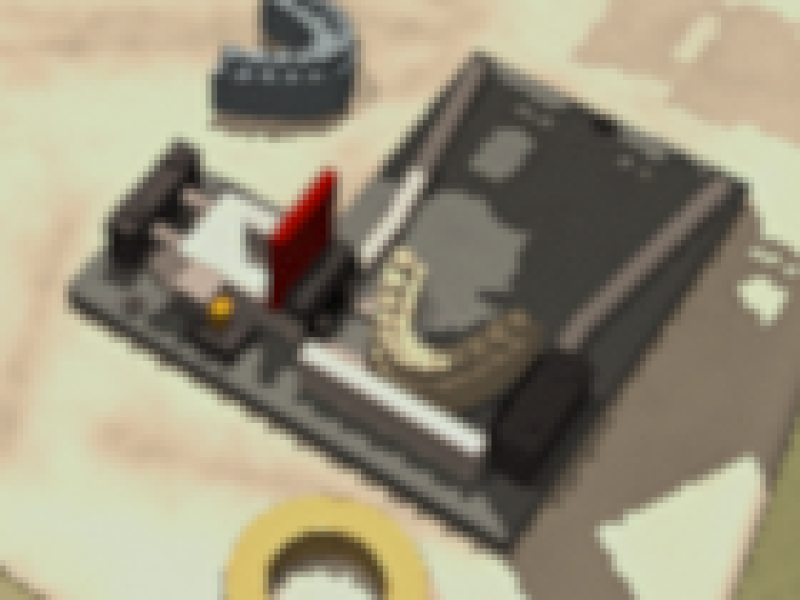

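The cast sits flat at about (450,340), against the back stop and centred between the jaws. The tab at (305,240) is unchanged, so the jaw is still latched, and the robot is clear.

```bash
python3 -c "
from workcell import workorder
print(workorder.finish_job())"
```

```text
the job is handed in; nothing more can be done
None
```

I handed the job in at about 13 s of the allowed 51. The last picture showed the jaw latched open on its pin (about 33.5 mm), the ivory cast flat against the back stop between the jaws, and the robot clear. The hand-in gave no verdict.

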